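# Lock the setting dops into the bench rail and clamp it

## Robot

A 6-joint arm with a two-finger parallel gripper is mounted at the origin on the work surface. World frame = base frame: x ahead of the robot, y to its left, z up, the work surface at z = 0. Lengths are in m, angles in rad, forces in N, time in s.
With the tool pointing down it reaches from about 0.4 to 0.825 m from the base axis. Payload 7 kg.
Tool frame: the origin (TCP) lies on the centre line of the jaws, within the pads' length; the fingertips stand arm.tip_reach ahead of it and the grasp point (between the pads) lies 5 mm behind it (arm.tip_reach is the distance from the TCP to the fingertips, in m); z points along the fingers, y is the line along which they close (so a half turn about z gives the same grasp; the last joint's range is limited). The gripper opens to 88 mm and grips with 3 to 60 N. Pads are 19 mm wide; open, the fingers measure 130 mm over their backs; the gripper's body (78 mm by 193 mm) begins 47 mm behind the grasp point.
Start: joints at [1.458, 0.359, 0.012, 0, -1.224, -0.288], TCP at [0.263, 0.621, 0.241] pointing down, gripper open.
Joint ranges: [-3.07, 3.07], [-1.43, 2.12], [-1.02, 1.25], [-3.03, 1.67], [-3.05, -0], [-3.03, 3.03]. Speed limits (rad/s): [2.39, 2.39, 3.01, 3.14, 3.14, 3.14].

## Interface

Orientations are given as [roll, pitch, yaw] about the fixed x, y, z axes, in that order (R = Rz(yaw) Ry(pitch) Rx(roll)).
In Python, from station import status, optics, order, arm gives the robot as it stands. The module is installed in compiled form; this text tells all that it offers.
- The arm moves only by the shell command python3 -m jog 'ROWS' [FORCE]. ROWS is JSON, a list of rows, each a list of 3 entries, a list of its own where there are three numbers: the gripper command: -1 is shut, 1 is fully open, values between are in proportion, then the shift along the tool's x, y, z in mm, then the turn about the tool's z in rad. A call has 1 to 20 rows; each row is the pose to reach, as a shift and turn from the pose commanded when the call began, along the tool's axes at that moment; what a row does not reach only later rows make up. A row lasts 1/8 s, in which the tool goes at most 62.5 mm and 10.7 degrees, less where a joint would pass 70% of its speed; a pose out of reach is approached as far as the arm can. A call with a gripper value outside its range is refused whole. The fingers move at their own pace and stop on an object; FORCE is the grip in N (left out, the last holds). Time passes only in rows, so rows that repeat a pose let the fingers close. It gives the time, the measured TCP pose, the force, the opening and the grip force at its end, in the units of the state.
- status.get_state(): the state, without advancing time (a new reading comes with each control period).
- optics.grab_frame(name): name is "side" or "top" or "wrist"; returns a dict with "color" (480x640x3 uint8, red, green, blue), "mtx" (3x3 intrinsics, pixels), "cam_to_world" (4x4, takes a point from camera to world coordinates). Camera axes: x right, y down, z forward; pixel columns grow to the right and rows downward; lengths in m; the calibration is good to about 2 mm. A picture is of the moment at which its call begins. There is no depth.
- order.job_done(): hands the job in; it is judged then, once.
The state is a dict: "t": time; "q": joint angles; "qd": joint speeds; "joint_efforts": joint torques, N m; "eef_pos": TCP position; "ee_rot": TCP orientation; "force": force on the tool from outside, world axes, zero at the start; "moment": the same for the moment, N m; "width": finger opening in m; "gripper_force": force on a finger pad.
Only numpy, scipy, OpenCV 4.12 (cv2) and the standard library are available. Lean on these libraries where they do the work, as an engineer would, in place of code of your own. Each camera call takes 0.05 s, during which the arm holds its last target. There are 200 camera calls.

## Task

On this stone setter's bench, first take the rail's clamp lever back through its zigzag gate to the open notch, at the end of the gate nearest the robot. Then drop the T-foot of every loose dop into the rail's slot, each at a scribed line of its own, and give each a quarter turn so that its foot lies square across the slot under the lips. When all are in, take the lever through the gate again to the clamp notch at the far end; leave the other things on the bench where they are.

Things in the scene. Friction and masses are not known exactly. Their poses are not given: they have to be found in the camera images.
- rail: fixed aluminium slotted rail. Origin: centre of its underside, on the bench; y along the slot, x across it (away from the robot), z up. 320 mm long (y), 92 wide, top z 28.5 mm. Slot 37 mm wide, open above all along; lips z 21.5 to 28.5 mm; channel under them 78 mm wide; feet stand on its bed, z 6 mm with the lever open, rising to 8.2 mm as it is clamped
- gate (a point): middle of the gate plate's top, at rail x 0, y 250, z 98 mm, on the green gate box (rail x -48 to 48, y 224 to 297 mm) at the rail's +y end. The lever's 8 mm rod runs in a 12 mm zigzag slot in this plate
- station1 (a point): scribed black line across the rail's lips, at rail y = -127.5 mm, x = 0, on the rail's top (z = 28.5 mm): a place for one dop (any dop at any station)
- station2 (a point): scribed black line across the rail's lips, at rail y = -42.5 mm, x = 0, on the rail's top (z = 28.5 mm): a place for one dop (any dop at any station)
- station3 (a point): scribed black line across the rail's lips, at rail y = 42.5 mm, x = 0, on the rail's top (z = 28.5 mm): a place for one dop (any dop at any station)
- station4 (a point): scribed black line across the rail's lips, at rail y = 127.5 mm, x = 0, on the rail's top (z = 28.5 mm): a place for one dop (any dop at any station)
- lever_knob (a point): centre of the black ball knob (34 mm across) on the lever, an 8 mm rod pivoting both ways about rail x 0, y 250, z 15 mm. In the rail's frame knob = pivot + 140 mm (sin f cos s, sin s, cos f cos s), f = lever_fore, s = lever_side. It stays where left; about 1 N at the knob moves it
- lever_fore (a joint): f, lean of the lever along the rail's x (rad), positive away from the robot. Corners of the gate's zigzag slot (f, s): open notch (-0.36, 0.25), (-0.14, 0.25), (-0.14, 0), (0.14, 0), (0.14, 0.25), clamp notch (0.36, 0.25); play about 0.025 rad. It starts at the clamp notch
- lever_side (a joint): s, lean of the lever along the rail's y (rad), 0 upright, positive away from the rail
- dop1: identical hammer-foot dop, may be absent; half-turn symmetric; 0.28 kg. Origin: centre of underside, z up. Steel T-foot 66 along x, 32 along y, 12 tall; neck 22 across to z 26; flat holder 44 along x, 24 along y, z 26 to 66 (grip across the 24, about z 53; or across the 44); red-brown shellac cap 22 across to z 78, stones to 81 (all mm). Starts upright on the bench; in the rail its origin is at z 6 to 8.2
- dop2: identical hammer-foot dop, may be absent; half-turn symmetric; 0.28 kg. Origin: centre of underside, z up. Steel T-foot 66 along x, 32 along y, 12 tall; neck 22 across to z 26; flat holder 44 along x, 24 along y, z 26 to 66 (grip across the 24, about z 53; or across the 44); red-brown shellac cap 22 across to z 78, stones to 81 (all mm). Starts upright on the bench; in the rail its origin is at z 6 to 8.2
- dop3: identical hammer-foot dop, may be absent; half-turn symmetric; 0.28 kg. Origin: centre of underside, z up. Steel T-foot 66 along x, 32 along y, 12 tall; neck 22 across to z 26; flat holder 44 along x, 24 along y, z 26 to 66 (grip across the 24, about z 53; or across the 44); red-brown shellac cap 22 across to z 78, stones to 81 (all mm). Starts upright on the bench; in the rail its origin is at z 6 to 8.2
- dop4: identical hammer-foot dop, may be absent; half-turn symmetric; 0.28 kg. Origin: centre of underside, z up. Steel T-foot 66 along x, 32 along y, 12 tall; neck 22 across to z 26; flat holder 44 along x, 24 along y, z 26 to 66 (grip across the 24, about z 53; or across the 44); red-brown shellac cap 22 across to z 78, stones to 81 (all mm). Starts upright on the bench; in the rail its origin is at z 6 to 8.2
- graver_a: engraving tool lying in front of the gate box, 24 mm wide wood handle, about 110 mm long; bystander, to be left alone. Origin on its underside, within its length
- graver_b: second engraving tool, about 120 mm long; bystander, to be left alone. Origin on its underside, within its length
- hammer: small hammer, 200 mm; bystander, to be left alone. Origin on its underside, within its length
- jar: closed jar, 56 mm across, 70 mm tall; bystander, to be left alone. Origin on its underside, within its length
- mandrel: ring mandrel, steel rod on a wood handle, 190 mm; bystander, to be left alone. Origin on its underside, within its length
- oilstone: grey sharpening stone 120 x 45 x 20 mm; bystander, to be left alone. Origin on its underside, within its length

How it is judged:
By the outcome, as a careful person would: the job done as asked, in the order asked, and still so for the second after the job is handed in, with the robot touching nothing.
Of dop1, dop2, dop3, dop4 only 3 to 4 are there at a start; the rules pass over those that are not, and their reading is None.
At some moment in a run one of dop1, dop2, dop3, dop4 may be knocked a few centimetres aside while the robot is not near it.
It also fails if it takes over 210 s, if anything falls off the work surface, if the arm or the gripper's body presses on something with over 40 N, if the wrist force passes 120 N, or if a joint passes its speed limit or range.

## Working session

There is one attempt and no reset: what is moved stays moved. The work goes in short steps, Python scripts to look and compute and a shell command to move; the robot and the scene stay as the last step left them, time stands still between calls to the robot, and variables do not carry over. Pictures are saved under pics/ and viewed, at most 14 in all, crops included, and the job is handed in when it is done.

```bash
mkdir -p pics; python3 - <<'E'
from station import status,optics,arm
import cv2,json,numpy as np
print(status.get_state()); print(arm.tip_reach)
for n in("top","side"):
    f=optics.grab_frame(n); cv2.imwrite(f"pics/{n}0.png",f["color"][:,:,::-1])
    print(n,np.round(f["mtx"],1).tolist(),np.round(f["cam_to_world"],4).tolist())
E
```

```text
{'t': 0.0, 'q': array([ 1.45814554e+00,  3.59352037e-01,  1.10834849e-02, -3.57904962e-04,
       -1.22411738e+00, -2.88093726e-01]), 'qd': array([-0.00089855, -0.00071071,  0.00085526,  0.000724  , -0.0010394 ,
        0.00206903]), 'joint_efforts': array([ 1.81686799e-03, -5.82721066e+01,  2.93052292e+01,  6.99724495e+00,
        6.83402453e-03, -1.74524512e-04]), 'eef_pos': array([0.26316306, 0.62108279, 0.23965454]), 'ee_rot': array([ 3.13997296e+00, -1.29099085e-04, -4.00866286e-01]), 'force': array([-0.07199687,  0.63900737, -0.11548702]), 'moment': array([ 0.02521602, -0.04958561,  0.00476019]), 'gripper_force': 0.0, 'width': 0.08772487108277777}
0.014
top [[565.4, 0.0, 329.8], [0.0, 565.4, 234.4], [0.0, 0.0, 1.0]] [[0.0179, -0.9896, 0.1425, 0.3352], [-0.9998, -0.0178, 0.0021, 0.0482], [0.0004, -0.1425, -0.9898, 1.401], [0.0, 0.0, 0.0, 1.0]]
side [[529.9, 0.0, 327.5], [0.0, 529.9, 245.1], [0.0, 0.0, 1.0]] [[0.7619, -0.4154, 0.4969, -0.0946], [-0.6474, -0.5133, 0.5635, -0.6607], [0.021, -0.751, -0.66, 0.9433], [0.0, 0.0, 0.0, 1.0]]
```

View pics/top0.png

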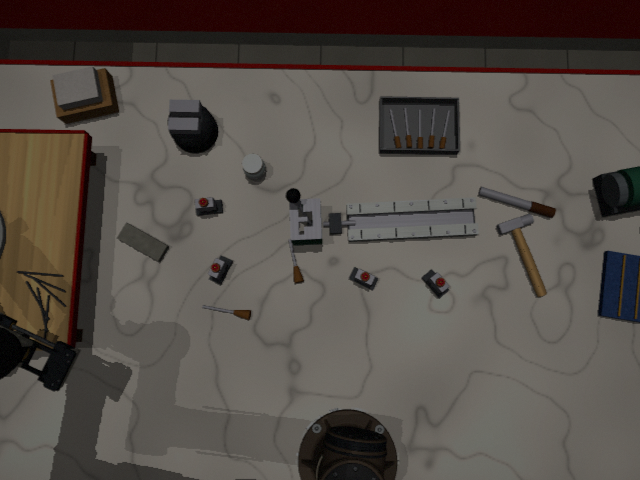

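View pics/side0.png

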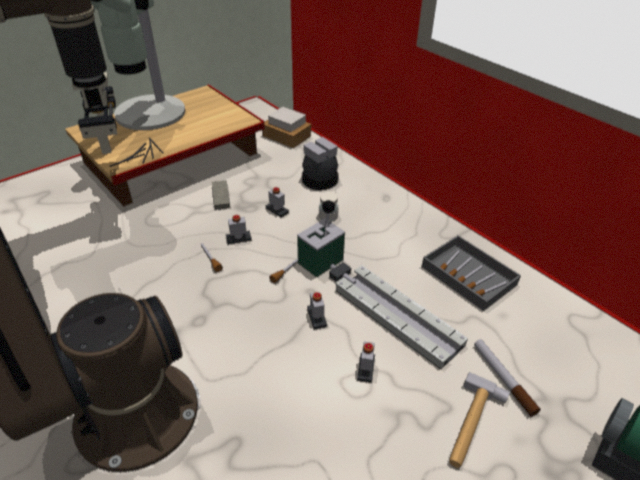

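The top view shows four dops at about (207,205), (220,269), (364,278) and (436,283). The rail runs from (347,222) to (478,219), with the gate box at (305,222) and the knob at (293,195).

```bash
python3 - <<'E'
import cv2
im=cv2.imread("pics/top0.png")
a=cv2.resize(im[180:300,185:345],None,fx=5,fy=5,interpolation=cv2.INTER_CUBIC)[:600]
b=cv2.resize(im[180:300,330:490],None,fx=5,fy=5,interpolation=cv2.INTER_CUBIC)
cv2.imwrite("pics/ca.png",a);cv2.imwrite("pics/cb.png",b)
E
```

```text
(no output)
```

View pics/ca.png

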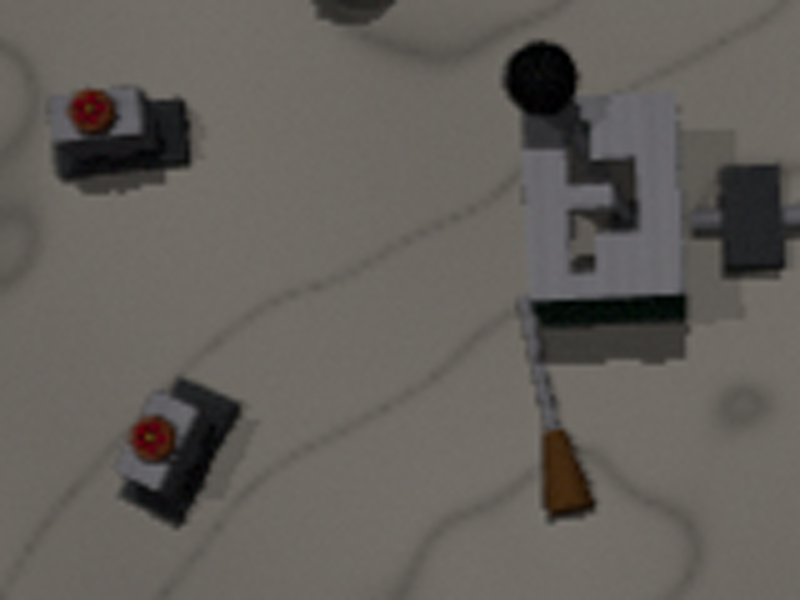

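View pics/cb.png

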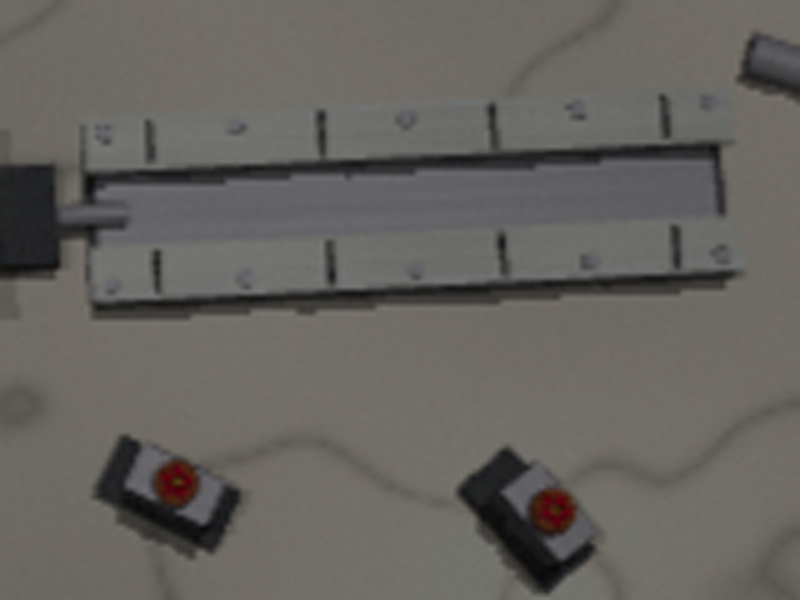

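The first crop shows dop caps at (92,110) and (152,438), the knob at (541,77), and the lever in the notch away from the robot. The second crop shows the rail's outer corners at (82,124), (730,97), (738,270) and (92,303), and caps at (177,482) and (552,510).

```bash
cat > h.py <<'E'
import numpy as np, json
from scipy.optimize import least_squares
from scipy.spatial.transform import Rotation as R
from station import status,optics
def ray(f,px,z):
    M=np.array(f["cam_to_world"]);d=M[:3,:3]@np.linalg.inv(f["mtx"])@[*px,1.];o=M[:3,3]
    return (o+d*(z-o[2])/d[2])
def proj(f,P):
    M=np.array(f["cam_to_world"]);c=(np.atleast_2d(P)-M[:3,3])@M[:3,:3];p=c@f["mtx"].T
    return p[:,:2]/p[:,2:]
def rail2w(p,rp=None):
    x,y,a=rp if rp is not None else json.load(open("rail.json"));c,s=np.cos(a),np.sin(a);p=np.asarray(p,float)/1000
    return np.stack([x+c*p[...,0]-s*p[...,1],y+s*p[...,0]+c*p[...,1],p[...,2]],-1)
def knob(f,s): return 0.+np.array([140*np.sin(f)*np.cos(s),250+140*np.sin(s),15+140*np.cos(f)*np.cos(s)])
def go(P,yaw=None,grasp=False):
    """shift/turn of tool to bring TCP (or grasp point if grasp) to P (m)"""
    s=status.get_state();T=R.from_euler('xyz',s["ee_rot"]);P=np.array(P,float)
    if grasp:P=P-[0,0,.005]
    d=T.inv().apply(P-s["eef_pos"])*1000
    t=0
    if yaw is not None: t=-((yaw-s["ee_rot"][2]+np.pi/2)%np.pi-np.pi/2)
    return np.round(d,1).tolist(),round(t,3)
E
python3 - <<'E'
from h import *
import cv2
f=optics.grab_frame("top")
A=lambda p:(np.array(p,float)+.5)/5-.5+[185,180]
B=lambda p:(np.array(p,float)+.5)/5-.5+[330,180]
px=B([(82,124),(730,97),(738,270),(92,303),(150,140),(157,271),(322,133),(331,262),(492,127),(503,254),(665,117),(677,247)])
# which rail corner: +y end is at left (gate)
L=[(46,160),(46,-160),(-46,-160),(-46,160)]+[(s*32.25,y) for y in(127.5,42.5,-42.5,-127.5) for s in(1,-1)]
L=np.array([(*l,28.5) for l in L])
r=least_squares(lambda p:(proj(f,rail2w(L,p))-px).ravel(),[.55,-.1,0])
print(r.x,np.round(r.fun.reshape(-1,2),1).tolist()); json.dump(r.x.tolist(),open("rail.json","w"))
k=ray(f,A((541,77)),.142);print("knob",k,rail2w(knob(.36,.25)))
for n,c,e in(("A",A((92,110)),(90,-7)),("B",A((152,438)),(-37,80)),("C",B((177,482)),(91,45)),("D",B((552,510)),(70,75))):
    c0=ray(f,c,.08);d=ray(f,c+np.array(e)/10,.08)-ray(f,c-np.array(e)/10,.08)
    print(n,np.round(c0,4),np.hypot(*c0[:2]),"long yaw",np.arctan2(d[1],d[0])%np.pi)
E
```

```text
[ 0.57561095 -0.15041547  0.06395304] [[0.1, -1.2], [-0.4, -1.6], [1.1, 0.5], [-0.0, -0.1], [-0.1, 0.5], [-0.1, 0.1], [-0.1, 0.3], [-0.3, 0.3], [0.2, -0.0], [-0.1, 0.4], [-0.1, 0.4], [-0.4, 0.2]]
knob [0.60532328 0.13655968 0.142     ] [0.60510749 0.13669313 0.14195229]
A [0.5988 0.3542 0.08  ] 0.6956583309560225 long yaw 1.6680636226737955
B [0.4429 0.3183 0.08  ] 0.5454377415290786 long yaw 2.751183090377898
C [ 0.4286 -0.0329  0.08  ] 0.4299080113699585 long yaw 1.1278470201188329
D [ 0.4187 -0.208   0.08  ] 0.46753021570205183 long yaw 0.7546925041205137
```

```bash
python3 - <<'E'
from h import *
k=rail2w(knob(.36,.25)); print(go([*k[:2],.205],.064,True), go(k,.064,True))
E
```

```text
([503.8, 312.6, 40.3], np.float64(-0.465)) ([503.8, 312.5, 103.3], np.float64(-0.465))
```

```bash
python3 -m jog '[[0.6,[504,312.5,0],-0.465],[0.6,[504,312.5,0],-0.465],[0.6,[504,312.5,0],-0.465],[0.6,[504,312.5,0],-0.465],[0.6,[504,312.5,0],-0.465],[0.6,[504,312.5,0],-0.465],[0.6,[504,312.5,0],-0.465],[0.6,[504,312.5,0],-0.465],[0.6,[504,312.5,0],-0.465],[0.6,[504,312.5,0],-0.465],[0.6,[504,312.5,0],-0.465],[0.6,[504,312.5,20],-0.465],[0.6,[504,312.5,40],-0.465],[0.6,[504,312.5,40],-0.465]]' 20
python3 - <<'E'
from h import *
import cv2
k=rail2w(knob(.36,.25)); print(go(k,.064,True))
f=optics.grab_frame("wrist");cv2.imwrite("pics/w1.png",f["color"][:,:,::-1])
print(proj(f,[k]), proj(f,rail2w([(46,160,28.5),(-46,160,28.5),(32,127.5,28.5),(-32,127.5,28.5),(0,250,98)])))
E
```

```text
t: 1.9
eef_pos: [0.6041, 0.1375, 0.199]
ee_rot: [3.141, 0.003, 0.065]
force: [-0.7, 0.2, 1.9]
width: 0.0701
gripper_force: 0.0
([1.2, 0.8, 62.1], np.float64(0.001))
[[316.0867526  263.05863897]] [[446.3354276  225.85165032]
 [437.18968088 313.17570644]
 [478.42243022 239.9787395 ]
 [470.41181159 300.67189476]
 [359.70348861 301.90710486]]
```

View pics/w1.png

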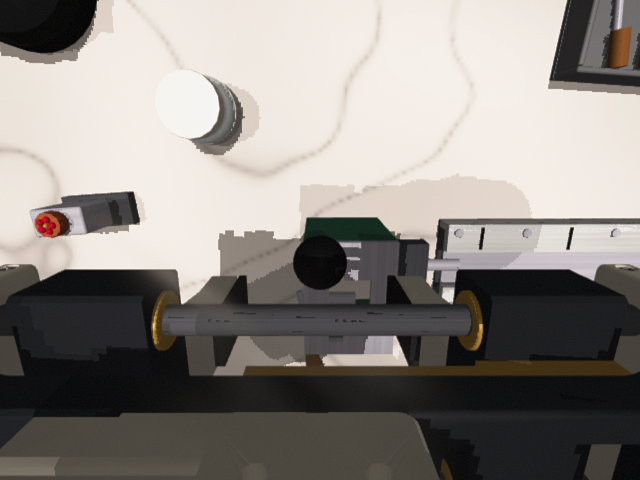

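The knob is at (320,262), within 4 px of the prediction, and the jaws straddle it. The rail's scribe is at (482,238).

```bash
python3 -m jog '[[0.6,[1,1,30],0],[0.6,[1,1,62],0],[0.6,[1,1,62],0],[0.6,[1,1,62],0],[-1,[1,1,62],0],[-1,[1,1,62],0],[-1,[1,1,62],0],[-1,[1,1,62],0],[-1,[1,1,62],0],[-1,[1,1,62],0]]' 20
python3 - <<'E'
from h import *
K=np.array([knob(*c) for c in[(.36,.25),(.25,.25),(.14,.25),(.14,.125),(.14,0),(0,0),(-.14,0),(-.14,.125),(-.14,.25),(-.25,.25),(-.36,.25)]])
print(np.round((K-K[0])*[1,-1,-1],1).tolist()); print(go(rail2w(K[0]),.064,True))
E
```

```text
t: 3.2
eef_pos: [0.6066, 0.1361, 0.1386]
ee_rot: [3.142, -0.0, 0.064]
force: [-0.7, -0.1, 1.7]
width: 0.0327
gripper_force: 20.0
[[0.0, -0.0, -0.0], [-14.2, -0.0, -4.5], [-28.9, -0.0, -7.4], [-28.4, 17.2, -10.6], [-28.2, 34.6, -11.7], [-47.8, 34.6, -13.0], [-67.3, 34.6, -11.7], [-67.2, 17.2, -10.6], [-66.7, -0.0, -7.4], [-81.3, -0.0, -4.5], [-95.6, -0.0, -0.0]]
([-1.5, -0.7, 1.7], np.float64(0.0))
```

```bash
python3 -m jog '[[-1,[-7,0,-2],0],[-1,[-14,0,-4.5],0],[-1,[-21,0,-6],0],[-1,[-28.5,0,-7.5],0],[-1,[-28.5,0,-7.5],0],[-1,[-28.5,0,-7.5],0]]' 20
python3 -m jog '[[-1,[0,9,-2],0],[-1,[0,17,-3],0],[-1,[0,26,-4],0],[-1,[0,34.5,-4.5],0],[-1,[0,34.5,-4.5],0],[-1,[0,34.5,-4.5],0]]' 20
python3 - <<'E'
from h import *
import cv2
print(go(rail2w(knob(.14,0)),.064,True))
f=optics.grab_frame("wrist");cv2.imwrite("pics/w2.png",f["color"][:,:,::-1])
E
```

```text
t: 3.95
eef_pos: [0.5778, 0.1343, 0.146]
ee_rot: [3.141, 0.001, 0.064]
force: [-0.5, -0.6, -0.3]
width: 0.0323
gripper_force: 20.0
t: 4.7
eef_pos: [0.5809, 0.0994, 0.1511]
ee_rot: [3.141, -0.001, 0.064]
force: [1.1, 2.0, 6.0]
width: 0.0331
gripper_force: 20.0
([-1.7, -1.1, 2.5], np.float64(0.0))
```

```bash
python3 -m jog '[[-1,[-10,0,0],0],[-1,[-20,0,0.5],0],[-1,[-30,0,1],0],[-1,[-40,-0.5,1.5],0],[-1,[-40,-0.5,1.5],0],[-1,[-40,-0.5,1.5],0]]' 20
python3 -m jog '[[-1,[0,-9,1],0],[-1,[0,-17,2],0],[-1,[0,-26,3],0],[-1,[0,-34.5,5],0],[-1,[0,-34.5,5],0],[-1,[0,-34.5,5],0]]' 20
python3 -m jog '[[-1,[-7,0,2],0],[-1,[-14,0,4],0],[-1,[-22,0,6],0],[-1,[-30,0,8],0],[-1,[-30,0,8],0],[-1,[-30,0,8],0]]' 20
python3 - <<'E'
from h import *
import cv2
print(go(rail2w(knob(-.36,.25)),.064,True))
f=optics.grab_frame("top");k=proj(f,[rail2w(knob(-.36,.25))])[0];print(k)
cv2.imwrite("pics/t2.png",cv2.resize(f["color"][180:300,185:345,::-1],None,fx=5,fy=5,interpolation=cv2.INTER_CUBIC))
E
```

```text
t: 5.5
eef_pos: [0.54, 0.0969, 0.1497]
ee_rot: [3.14, 0.001, 0.065]
force: [-1.0, -0.4, 9.0]
width: 0.0325
gripper_force: 20.0
t: 6.25
eef_pos: [0.5376, 0.1322, 0.1435]
ee_rot: [3.141, 0.001, 0.064]
force: [0.1, -2.2, -0.5]
width: 0.033
gripper_force: 20.0
t: 7.0
eef_pos: [0.5079, 0.1302, 0.1356]
ee_rot: [3.141, -0.0, 0.064]
force: [4.8, -3.0, -3.3]
width: 0.0329
gripper_force: 20.0
([1.9, -0.3, -1.4], np.float64(0.0))
[294.30048862 236.70532401]
```

```bash
python3 -m jog '[[0.4,[0,0,0],0],[0.6,[0,0,0],0],[0.6,[0,0,0],0],[0.6,[0,0,-40],0],[0.6,[0,0,-80],0],[0.6,[-60,60,-80],0],[0.6,[-100,120,-80],0],[0.6,[-100,180,-80],0],[0.6,[-100,180,-80],0],[0.6,[-100,180,-80],0]]' 20
python3 - <<'E'
from h import *
import cv2
f=optics.grab_frame("top")
im=np.hstack([f["color"][180:300,185:345,::-1],f["color"][180:300,330:490,::-1]])
cv2.imwrite("pics/t3.png",cv2.resize(im,None,fx=2.5,fy=2.5,interpolation=cv2.INTER_CUBIC))
f=optics.grab_frame("wrist");cv2.imwrite("pics/w3.png",f["color"][:,:,::-1])
print(proj(f,[[.4286,-.0329,.08],[.4187,-.208,.08]]))
E
```

```text
t: 8.3
eef_pos: [0.4194, -0.057, 0.2163]
ee_rot: [-3.141, -0.0, 0.062]
force: [1.3, 0.4, -0.6]
width: 0.0701
gripper_force: 0.0
[[288.4493399  222.66619235]
 [490.14510042 246.06059234]]
```

View pics/t3.png

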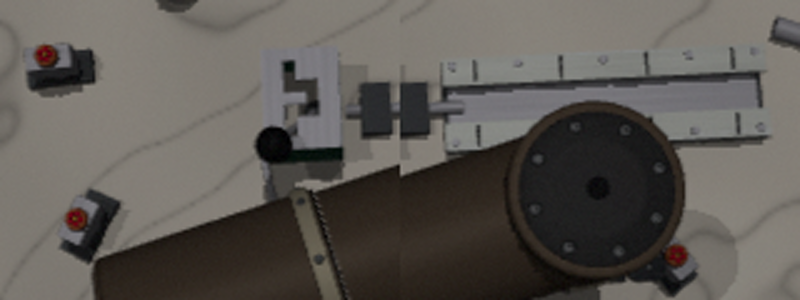

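View pics/w3.png

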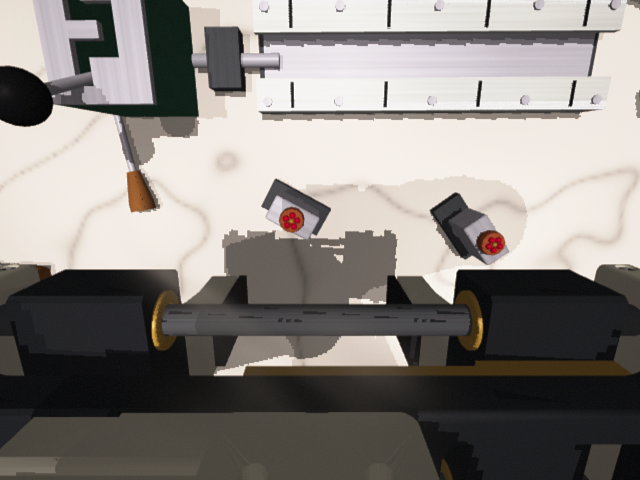

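The lever is in the open notch; the knob is at (272,145) in the top crop. In the wrist view, cap C is at (291,219) and cap D at (493,242), both 3-4 px from prediction. I'll take C first.

```bash
python3 - <<'E'
from h import *
f=optics.grab_frame("wrist")
for a,b in(((277,181),(329,208)),((431,213),(457,193))):
    d=ray(f,b,.012)-ray(f,a,.012);print(np.arctan2(d[1],d[0]))
print(status.get_state()["q"], go([.4286,-.0329,.053],None,True))
E
```

```text
-1.988695245938079
-0.8110342361959575
[ 3.38677269e-01 -5.08122546e-02 -5.43882571e-01 -1.54316703e-04
 -1.07749309e+00  1.29631179e+00] ([9.9, -21.8, 168.1], 0)
```

```bash
python3 -m jog '[[0.4,[10,-22,60],2.05],[0.4,[10,-22,60],2.05],[0.4,[10,-22,60],2.05],[0.4,[10,-22,60],2.05],[0.4,[10,-22,60],2.05],[0.4,[10,-22,60],2.05],[0.4,[10,-22,60],2.05],[0.4,[10,-22,60],2.05],[0.4,[10,-22,60],2.05],[0.4,[10,-22,60],2.05],[0.4,[10,-22,60],2.05],[0.4,[10,-22,60],2.05],[0.4,[10,-22,60],2.05]]' 30
python3 - <<'E'
from h import *
print(go([.4286,-.0329,.053],1.153,True))
E
```

```text
t: 10.07
eef_pos: [0.4287, -0.0326, 0.156]
ee_rot: [3.142, -0.0, -1.981]
force: [-0.8, -0.1, 0.4]
width: 0.0612
gripper_force: 0.0
([0.3, -0.1, 108.0], np.float64(0.008))
```

```bash
python3 -m jog '[[0.4,[0,0,50],0],[0.4,[0,0,90],0],[0.4,[0,0,108],0],[0.4,[0,0,108],0],[-1,[0,0,108],0],[-1,[0,0,108],0],[-1,[0,0,108],0],[-1,[0,0,108],0],[-1,[0,0,108],0]]' 30
python3 -m jog '[[-1,[0,0,-20],0],[-1,[0,0,-60],0],[-1,[0,0,-90],0],[-1,[0,0,-90],0]]' 30
python3 - <<'E'
from h import *
print(go(rail2w([0,-42.5,59]),-1.507,True))
E
```

```text
t: 11.2
eef_pos: [0.4289, -0.033, 0.0484]
ee_rot: [-3.141, 0.001, -1.986]
force: [-0.7, -0.7, 3.5]
width: 0.0238
gripper_force: 30.0
t: 11.7
eef_pos: [0.4296, -0.0327, 0.1399]
ee_rot: [-3.139, 0.003, -1.986]
force: [-0.8, 0.1, -3.6]
width: 0.0237
gripper_force: 30.0
([86.9, -200.4, 86.2], np.float64(-0.479))
```

```bash
python3 -m jog '[[-1,[40,-100,0],-0.479],[-1,[87,-200.4,10],-0.479],[-1,[87,-200.4,38],-0.479],[-1,[87,-200.4,38],-0.479],[-1,[87,-200.4,38],-0.479],[-1,[87,-200.4,38],-0.479],[-1,[87,-200.4,38],-0.479]]' 30
python3 - <<'E'
from h import *
import cv2
print(go(rail2w([0,-42.5,59]),-1.507,True))
f=optics.grab_frame("wrist");cv2.imwrite("pics/w4.png",f["color"][:,:,::-1])
print(proj(f,rail2w([(x,y,28.5) for y in(-42.5,-127.5,42.5) for x in(-46,-18.5,18.5,46)])).round(0).tolist())
E
```

```text
t: 12.58
eef_pos: [0.5762, -0.1928, 0.1001]
ee_rot: [3.141, 0.0, -1.506]
force: [-0.1, 0.1, -1.3]
width: 0.0238
gripper_force: 30.0
([0.2, -2.1, 46.1], np.float64(0.001))
[[382.0, 259.0], [341.0, 259.0], [286.0, 259.0], [245.0, 259.0], [389.0, 126.0], [344.0, 126.0], [283.0, 126.0], [238.0, 126.0], [376.0, 368.0], [339.0, 368.0], [289.0, 368.0], [252.0, 368.0]]
```

View pics/w4.png

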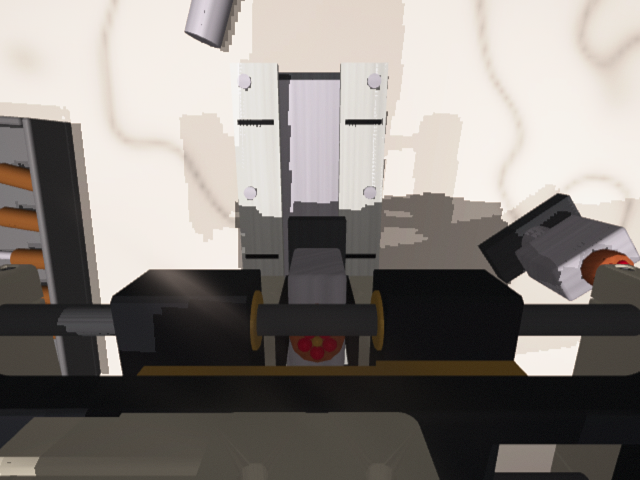

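Over the rail, the slot edges are at columns 278/340 and the foot is at 289-346. The tool needs to shift towards image left, so I'll separate the camera bias from that.

```bash
python3 - <<'E'
from h import *
f=optics.grab_frame("wrist");s=status.get_state();T=R.from_euler('xyz',s["ee_rot"])
z0=s["eef_pos"][2]
# foot corners: tool x +33, y +-16, foot top at TCP z+(48-12)mm
for p in [(33,-16,36),(33,16,36),(22,-12,-18),(22,12,-18)]:
    print(p,proj(f,[s["eef_pos"]+T.apply(np.array(p)/1000)]).round(1))
print(s["eef_pos"],f["mtx"][0])
E
```

```text
(33, -16, 36) [[287.1 222.1]]
(33, 16, 36) [[345.8 222.1]]
(22, -12, -18) [[286.4 277.2]]
(22, 12, -18) [[346.6 277.1]]
[ 0.57665692 -0.19267309  0.10071523] [337.56681057   0.         316.56022643]
```

```bash
python3 - <<'E'
import cv2
im=cv2.imread("pics/w4.png")
cv2.imwrite("pics/c4.png",cv2.resize(im[110:265,225:400],None,fx=3.8,fy=3.8,interpolation=cv2.INTER_NEAREST))
E
```

```text
(no output)
```

View pics/c4.png

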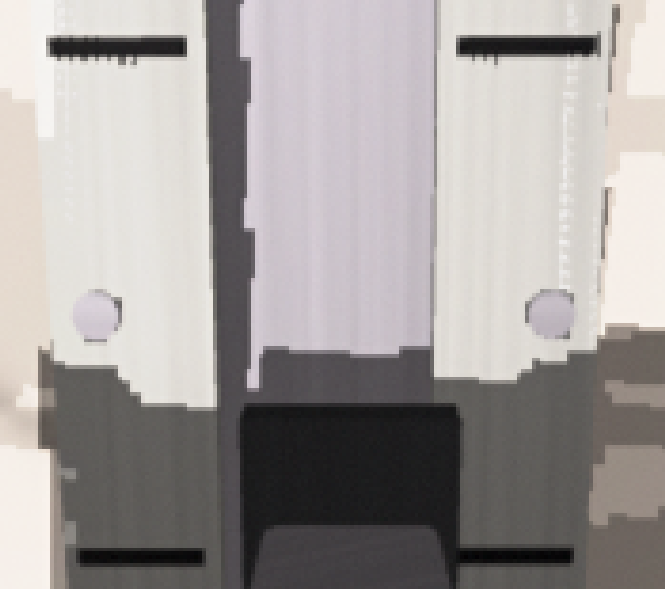

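```bash
python3 -c "
import json;r=json.load(open('rail.json'));r[0]+=.0022;json.dump(r,open('rail.json','w'))"
python3 -m jog '[[-1,[0,-4.3,0],0],[-1,[0,-4.3,10],0],[-1,[0,-4.3,20],0],[-1,[0,-4.3,24],0],[-1,[0,-4.3,28],0],[-1,[0,-4.3,32],0],[-1,[0,-4.3,32],0]]' 30
python3 - <<'E'
from h import *
print(go(rail2w([0,-42.5,59]),-1.507,True))
E
```

```text
t: 13.55
eef_pos: [0.581, -0.1932, 0.0678]
ee_rot: [3.141, 0.0, -1.507]
force: [0.1, 0.0, -2.7]
width: 0.0238
gripper_force: 30.0
([-0.4, 0.5, 13.8], np.float64(0.0))
```

```bash
python3 -m jog '[[-1,[0,0.4,5],0],[-1,[0,0.4,10],0],[-1,[0,0.4,12.8],0],[-1,[0,0.4,12.8],0]]' 30
python3 -m jog '[[-1,[0,0,0],-0.18],[-1,[0,0,0],-0.36],[-1,[0,0,0],-0.54],[-1,[0,0,0],-0.72],[-1,[0,0,0],-0.9],[-1,[0,0,0],-1.08],[-1,[0,0,0],-1.26],[-1,[0,0,0],-1.44],[-1,[0,0,0],-1.571],[-1,[0,0,0],-1.571],[-1,[0,0,0],-1.571]]' 30
python3 - <<'E'
from h import *
print(go(rail2w([0,-42.5,59]),.064,True))
E
```

```text
t: 14.05
eef_pos: [0.5806, -0.1933, 0.0549]
ee_rot: [3.141, 0.0, -1.507]
force: [-0.7, -0.1, -2.3]
width: 0.0238
gripper_force: 30.0
t: 15.42
eef_pos: [0.5808, -0.1933, 0.0554]
ee_rot: [3.142, -0.0, 0.061]
force: [1.0, -1.3, -2.0]
width: 0.0236
gripper_force: 30.0
([-0.3, -0.5, 1.4], np.float64(-0.003))
```

```bash
python3 -m jog '[[-1,[0,0,1.2],0],[-1,[0,0,1.2],0],[0,[0,0,1.2],0],[0,[0,0,1.2],0],[0,[0,0,1.2],0],[0,[0,0,-30],0],[0,[0,0,-80],0],[0,[0,0,-110],0],[0,[0,0,-110],0]]' 30
python3 - <<'E'
from h import *
print(go([.4187,-.208,.150],-2.38,True), status.get_state()["q"])
E
```

```text
t: 16.55
eef_pos: [0.5824, -0.1935, 0.1684]
ee_rot: [3.141, -0.005, 0.064]
force: [0.4, -0.3, -0.3]
width: 0.0434
gripper_force: 0.0
([-164.4, 3.9, 22.5], np.float64(-0.697)) [-2.53482079e-03  3.10442761e-01 -2.32093970e-01  6.53286045e-04
 -1.02278527e+00  1.63747739e+00]
```

```bash
python3 -m jog '[[0.4,[-164.4,4,15],2.444],[0.4,[-164.4,4,15],2.444],[0.4,[-164.4,4,15],2.444],[0.4,[-164.4,4,15],2.444],[0.4,[-164.4,4,15],2.444],[0.4,[-164.4,4,15],2.444],[0.4,[-164.4,4,15],2.444],[0.4,[-164.4,4,15],2.444],[0.4,[-164.4,4,15],2.444],[0.4,[-164.4,4,15],2.444],[0.4,[-164.4,4,15],2.444],[0.4,[-164.4,4,15],2.444],[0.4,[-164.4,4,15],2.444],[0.4,[-164.4,4,15],2.444],[0.4,[-164.4,4,15],2.444],[0.4,[-164.4,4,15],2.444]]' 30
python3 - <<'E'
from h import *
import cv2
print(go([.4187,-.208,.053],-2.38,True), status.get_state()["q"])
f=optics.grab_frame("wrist");g=optics.grab_frame("side");cv2.imwrite("pics/w5.png",cv2.resize(np.hstack([f["color"],g["color"]])[:,:,::-1],(800,300),interpolation=cv2.INTER_AREA))
E
```

```text
t: 18.55
eef_pos: [0.4169, -0.2078, 0.1501]
ee_rot: [3.141, -0.0, -2.377]
force: [-0.0, 0.2, -0.4]
width: 0.0616
gripper_force: 0.0
([-1.2, -1.4, 102.1], np.float64(0.003)) [-3.79982014e-02  9.60794412e-02 -5.61800901e-01 -1.42325350e-06
 -9.13133898e-01 -7.68565476e-01]
```

View pics/w5.png

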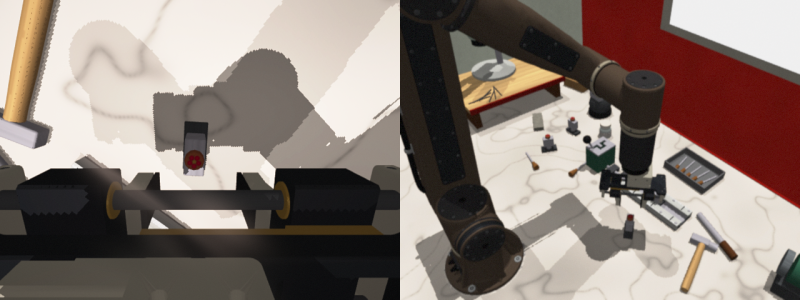

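```bash
python3 - <<'E'
from h import *
f=optics.grab_frame("wrist")
print(proj(f,[[.4187,-.208,.08]]), ray(f,(312-.7,256+4),.08))
E
```

```text
[[315.93752165 260.73643312]] [ 0.4204694  -0.21060076  0.08      ]
```

In the wrist view, dop D's cap is at about (312,256) with (316,261) predicted, so it's still in place and aligned.

```bash
python3 -m jog '[[0.4,[-1,-1,50],0],[0.4,[-1,-1,85],0],[0.4,[-1,-1,102],0],[0.4,[-1,-1,102],0],[-1,[-1,-1,102],0],[-1,[-1,-1,102],0],[-1,[-1,-1,102],0],[-1,[-1,-1,102],0],[-1,[-1,-1,102],0]]' 30
python3 -m jog '[[-1,[0,0,-20],0],[-1,[0,0,-50],0],[-1,[0,0,-70],0],[-1,[0,0,-70],0]]' 30
python3 - <<'E'
from h import *
print(go(rail2w([0,-127.5,59]),-1.507,True))
E
```

```text
t: 19.82
eef_pos: [0.4192, -0.208, 0.0488]
ee_rot: [-3.14, 0.001, -2.38]
force: [0.1, 0.2, 4.3]
width: 0.0237
gripper_force: 30.0
t: 20.32
eef_pos: [0.4188, -0.2078, 0.119]
ee_rot: [-3.14, 0.002, -2.38]
force: [0.9, 0.1, -4.0]
width: 0.0234
gripper_force: 30.0
([-72.6, -165.9, 65.4], np.float64(-0.873))
```

```bash
python3 -m jog '[[-1,[-72.6,-166,10],-0.873],[-1,[-72.6,-166,18],-0.873],[-1,[-72.6,-166,18],-0.873],[-1,[-72.6,-166,18],-0.873],[-1,[-72.6,-166,18],-0.873],[-1,[-72.6,-166,18],-0.873],[-1,[-72.6,-166,18],-0.873],[-1,[-72.6,-166,18],-0.873],[-1,[-72.6,-166,18],-0.873]]' 30
python3 - <<'E'
from h import *
print(go(rail2w([0,-127.5,59]),-1.507,True))
E
```

```text
t: 21.45
eef_pos: [0.5855, -0.2777, 0.1004]
ee_rot: [-3.141, 0.0, -1.508]
force: [0.8, 0.9, -3.3]
width: 0.024
gripper_force: 30.0
([-0.1, -0.5, 46.4], np.float64(-0.001))
```

```bash
python3 -m jog '[[-1,[0,-0.5,15],0],[-1,[0,-0.5,22],0],[-1,[0,-0.5,28],0],[-1,[0,-0.5,34],0],[-1,[0,-0.5,40],0],[-1,[0,-0.5,45],0],[-1,[0,-0.5,45],0]]' 30
python3 -m jog '[[-1,[0,0,0],-0.18],[-1,[0,0,0],-0.36],[-1,[0,0,0],-0.54],[-1,[0,0,0],-0.72],[-1,[0,0,0],-0.9],[-1,[0,0,0],-1.08],[-1,[0,0,0],-1.26],[-1,[0,0,0],-1.44],[-1,[0,0,0],-1.571],[-1,[0,0,0],-1.571],[-1,[0,0,0],-1.571]]' 30
python3 - <<'E'
from h import *
print(go(rail2w([0,-127.5,59]),.064,True))
E
```

```text
t: 22.32
eef_pos: [0.5861, -0.2779, 0.0552]
ee_rot: [-3.142, -0.0, -1.507]
force: [-0.2, 0.0, -1.9]
width: 0.0241
gripper_force: 30.0
t: 23.7
eef_pos: [0.586, -0.2778, 0.0553]
ee_rot: [-3.142, -0.0, 0.061]
force: [-0.3, -0.1, -3.2]
width: 0.0238
gripper_force: 30.0
([-0.0, -0.1, 1.3], np.float64(-0.003))
```

```bash
python3 -m jog '[[-1,[0,0,1.2],0],[-1,[0,0,1.2],0],[0,[0,0,1.2],0],[0,[0,0,1.2],0],[0,[0,0,1.2],0],[0,[0,0,-30],0],[0,[0,0,-80],0],[0,[0,0,-140],0],[0,[0,0,-185],0],[0,[0,0,-185],0]]' 30
python3 - <<'E'
from h import *
import cv2
print(go([.4429,.3183,.20],-.39,True))
f=optics.grab_frame("top")
im=f["color"][170:300,180:500,::-1]
cv2.imwrite("pics/t6.png",cv2.resize(im,None,fx=2.5,fy=2.5,interpolation=cv2.INTER_CUBIC))
print(proj(f,[[.4429,.3183,.08],[.5988,.3542,.08]]))
E
```

```text
t: 24.95
eef_pos: [0.5879, -0.2785, 0.2452]
ee_rot: [3.139, -0.008, 0.064]
force: [0.5, -0.1, -0.9]
width: 0.0439
gripper_force: 0.0
([-106.7, -605.0, 47.7], np.float64(0.454))
[[214.99202353 267.21799467]
 [202.98499218 201.58191045]]
```

View pics/t6.png

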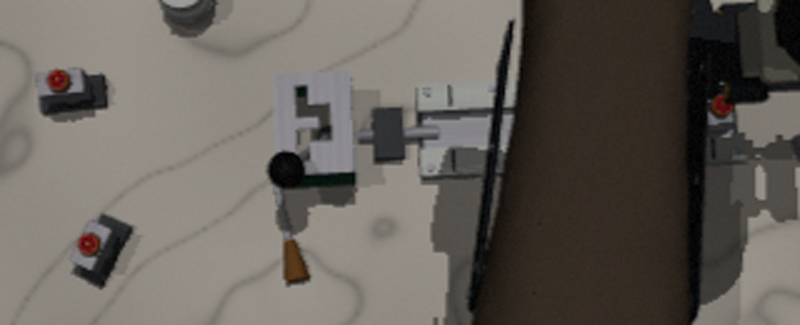

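Dops A (58,80) and B (88,243) are where they started. I'll go to B.

```bash
python3 -m jog '[[0.4,[-106.7,-605,0],0.454],[0.4,[-106.7,-605,0],0.454],[0.4,[-106.7,-605,0],0.454],[0.4,[-106.7,-605,0],0.454],[0.4,[-106.7,-605,0],0.454],[0.4,[-106.7,-605,0],0.454],[0.4,[-106.7,-605,0],0.454],[0.4,[-106.7,-605,0],0.454],[0.4,[-106.7,-605,0],0.454],[0.4,[-106.7,-605,0],0.454],[0.4,[-106.7,-605,10],0.454],[0.4,[-106.7,-605,60],0.454],[0.4,[-106.7,-605,80],0.454],[0.4,[-106.7,-605,80],0.454],[0.4,[-106.7,-605,80],0.454]]' 30
python3 - <<'E'
from h import *
import cv2
print(go([.4429,.3183,.053],-.39,True), status.get_state()["q"])
f=optics.grab_frame("wrist");print(proj(f,[[.4429,.3183,.08]]))
cv2.imwrite("pics/w7.png",f["color"][150:400,170:470,::-1])
E
```

```text
t: 26.88
eef_pos: [0.4411, 0.3189, 0.1607]
ee_rot: [-3.142, -0.0, -0.39]
force: [0.5, 0.5, -0.5]
width: 0.0609
gripper_force: 0.0
([1.8, -0.2, 112.7], np.float64(-0.0)) [ 9.86271901e-01  2.12537901e-01 -3.88586724e-01  4.03394905e-04
 -9.69527572e-01  1.94160110e-01]
[[314.95086668 251.7885022 ]]
```

View pics/w7.png

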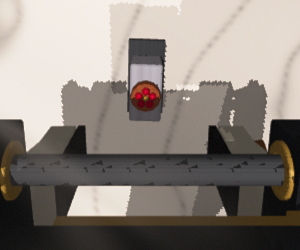

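Cap B is at (317,247) with the expected bias, and it's lined up with the jaws.

```bash
python3 -m jog '[[0.4,[1.5,0.5,55],0],[0.4,[1.5,0.5,95],0],[0.4,[1.5,0.5,112.5],0],[0.4,[1.5,0.5,112.5],0],[-1,[1.5,0.5,112.5],0],[-1,[1.5,0.5,112.5],0],[-1,[1.5,0.5,112.5],0],[-1,[1.5,0.5,112.5],0],[-1,[1.5,0.5,112.5],0]]' 30
python3 -m jog '[[-1,[0,0,-20],0],[-1,[0,0,-70],0],[-1,[0,0,-130],0],[-1,[0,0,-190],0],[-1,[0,0,-220],0],[-1,[0,0,-220],0]]' 30
python3 - <<'E'
from h import *
print(go(rail2w([0,42.5,59]),-1.507,True))
E
```

```text
t: 28.05
eef_pos: [0.4422, 0.3185, 0.0481]
ee_rot: [-3.141, -0.0, -0.39]
force: [0.9, 0.6, 2.3]
width: 0.0238
gripper_force: 30.0
t: 28.8
eef_pos: [0.4423, 0.3187, 0.27]
ee_rot: [-3.138, -0.001, -0.39]
force: [-0.8, 0.1, -2.9]
width: 0.024
gripper_force: 30.0
([284.8, 345.1, 214.8], np.float64(1.117))
```

```bash
python3 -m jog '[[-1,[285,345,0],1.117],[-1,[285,345,0],1.117],[-1,[285,345,0],1.117],[-1,[285,345,0],1.117],[-1,[285,345,0],1.117],[-1,[285,345,0],1.117],[-1,[285,345,0],1.117],[-1,[285,345,0],1.117],[-1,[285,345,0],1.117],[-1,[285,345,50],1.117],[-1,[285,345,110],1.117],[-1,[285,345,150],1.117],[-1,[285,345,168],1.117],[-1,[285,345,168],1.117],[-1,[285,345,168],1.117],[-1,[285,345,168],1.117]]' 30
python3 - <<'E'
from h import *
print(go(rail2w([0,42.5,59]),-1.507,True))
E
```

```text
t: 30.8
eef_pos: [0.5752, -0.1088, 0.1011]
ee_rot: [-3.139, 0.0, -1.506]
force: [0.5, -0.1, -3.3]
width: 0.0238
gripper_force: 30.0
([-0.8, 0.1, 47.1], np.float64(0.001))
```

```bash
python3 -m jog '[[-1,[-0.8,0,15],0],[-1,[-0.8,0,22],0],[-1,[-0.8,0,28],0],[-1,[-0.8,0,34],0],[-1,[-0.8,0,40],0],[-1,[-0.8,0,45.8],0],[-1,[-0.8,0,45.8],0]]' 30
python3 -m jog '[[-1,[0,0,0],-0.18],[-1,[0,0,0],-0.36],[-1,[0,0,0],-0.54],[-1,[0,0,0],-0.72],[-1,[0,0,0],-0.9],[-1,[0,0,0],-1.08],[-1,[0,0,0],-1.26],[-1,[0,0,0],-1.44],[-1,[0,0,0],-1.571],[-1,[0,0,0],-1.571],[-1,[0,0,0],-1.571]]' 30
python3 - <<'E'
from h import *
print(go(rail2w([0,42.5,59]),.064,True))
E
```

```text
t: 31.68
eef_pos: [0.5746, -0.1086, 0.054]
ee_rot: [-3.141, -0.0, -1.507]
force: [0.5, -1.6, -0.8]
width: 0.0241
gripper_force: 30.0
t: 33.05
eef_pos: [0.5745, -0.1086, 0.0541]
ee_rot: [3.142, -0.0, 0.061]
force: [0.7, -0.3, -0.0]
width: 0.0239
gripper_force: 30.0
([0.6, -0.6, 0.1], np.float64(-0.003))
```

```bash
python3 -m jog '[[0,[0,0,0.2],0],[0,[0,0,0.2],0],[0,[0,0,0.2],0],[0,[0,0,-30],0],[0,[0,0,-80],0],[0,[0,0,-140],0],[0,[0,0,-190],0],[0,[0,0,-190],0]]' 30
python3 - <<'E'
from h import *
print(go([.5988,.3542,.20],-1.474,True))
f=optics.grab_frame("top");import cv2
cv2.imwrite("pics/t8.png",cv2.resize(f["color"][150:300,180:500,::-1],None,fx=2.5,fy=2.5,interpolation=cv2.INTER_CUBIC))
E
```

```text
t: 34.05
eef_pos: [0.5766, -0.1087, 0.249]
ee_rot: [3.141, -0.009, 0.064]
force: [0.1, 1.4, -1.8]
width: 0.0436
gripper_force: 0.0
([51.5, -460.5, 54.3], np.float64(1.538))
```

View pics/t8.png

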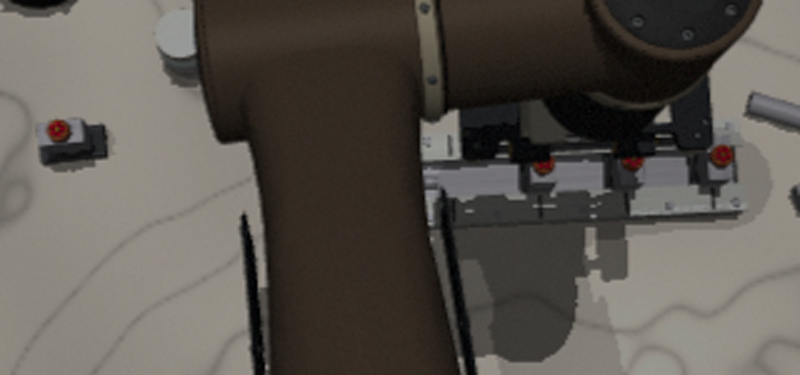

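Caps of the three placed dops line up on their scribes at (543,163), (632,160) and (722,155). Dop A is unmoved at (58,130).

```bash
python3 -m jog '[[0.4,[51.5,-460.5,0],1.538],[0.4,[51.5,-460.5,0],1.538],[0.4,[51.5,-460.5,0],1.538],[0.4,[51.5,-460.5,0],1.538],[0.4,[51.5,-460.5,0],1.538],[0.4,[51.5,-460.5,0],1.538],[0.4,[51.5,-460.5,0],1.538],[0.4,[51.5,-460.5,0],1.538],[0.4,[51.5,-460.5,20],1.538],[0.4,[51.5,-460.5,60],1.538],[0.4,[51.5,-460.5,80],1.538],[0.4,[51.5,-460.5,80],1.538],[0.4,[51.5,-460.5,80],1.538]]' 30
python3 - <<'E'
from h import *
import cv2
print(go([.5988,.3542,.053],-1.474,True), status.get_state()["q"])
f=optics.grab_frame("wrist");print(proj(f,[[.5988,.3542,.08]]))
cv2.imwrite("pics/w9.png",f["color"][150:400,170:470,::-1])
E
```

```text
t: 35.72
eef_pos: [0.5965, 0.3544, 0.1643]
ee_rot: [-3.141, -0.0, -1.474]
force: [0.5, 0.0, -0.4]
width: 0.0613
gripper_force: 0.0
([0.4, -2.3, 116.3], np.float64(0.0)) [ 8.16345821e-01  4.39457386e-01 -4.27528901e-02  3.94904597e-04
 -1.08854980e+00 -7.19434447e-01]
[[313.51400977 253.0528485 ]]
```

View pics/w9.png

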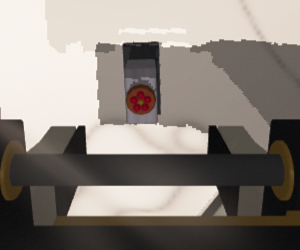

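Cap A is at (311,248), as predicted.

```bash
python3 -m jog '[[0.4,[0.5,-3,55],0],[0.4,[0.5,-3,95],0],[0.4,[0.5,-3,116],0],[0.4,[0.5,-3,116],0],[-1,[0.5,-3,116],0],[-1,[0.5,-3,116],0],[-1,[0.5,-3,116],0],[-1,[0.5,-3,116],0],[-1,[0.5,-3,116],0]]' 30
python3 -m jog '[[-1,[0,0,-20],0],[-1,[0,0,-70],0],[-1,[0,0,-130],0],[-1,[0,0,-190],0],[-1,[0,0,-220],0],[-1,[0,0,-220],0]]' 30
python3 - <<'E'
from h import *
print(go(rail2w([0,127.5,59]),-1.507,True))
E
```

```text
t: 36.9
eef_pos: [0.5996, 0.3544, 0.0485]
ee_rot: [-3.141, 0.001, -1.474]
force: [-0.3, -0.0, 2.2]
width: 0.0242
gripper_force: 30.0
t: 37.65
eef_pos: [0.5999, 0.3546, 0.2724]
ee_rot: [-3.137, 0.004, -1.474]
force: [0.2, 0.4, -3.4]
width: 0.0235
gripper_force: 30.0
([373.8, 67.8, 216.7], np.float64(0.033))
```

```bash
python3 -m jog '[[-1,[374,68,0],0.033],[-1,[374,68,0],0.033],[-1,[374,68,0],0.033],[-1,[374,68,0],0.033],[-1,[374,68,0],0.033],[-1,[374,68,0],0.033],[-1,[374,68,0],0.033],[-1,[374,68,0],0.033],[-1,[374,68,50],0.033],[-1,[374,68,110],0.033],[-1,[374,68,150],0.033],[-1,[374,68,170],0.033],[-1,[374,68,170],0.033],[-1,[374,68,170],0.033],[-1,[374,68,170],0.033]]' 30
python3 - <<'E'
from h import *
print(go(rail2w([0,127.5,59]),-1.507,True))
E
```

```text
t: 39.52
eef_pos: [0.5686, -0.0241, 0.0992]
ee_rot: [-3.139, 0.0, -1.506]
force: [-0.2, -0.3, -2.6]
width: 0.0236
gripper_force: 30.0
([-0.9, -1.0, 45.2], np.float64(0.001))
```

```bash
python3 -m jog '[[-1,[-0.8,-1,13],0],[-1,[-0.8,-1,20],0],[-1,[-0.8,-1,26],0],[-1,[-0.8,-1,32],0],[-1,[-0.8,-1,38],0],[-1,[-0.8,-1,44],0],[-1,[-0.8,-1,44],0]]' 30
python3 -m jog '[[-1,[0,0,0],-0.18],[-1,[0,0,0],-0.36],[-1,[0,0,0],-0.54],[-1,[0,0,0],-0.72],[-1,[0,0,0],-0.9],[-1,[0,0,0],-1.08],[-1,[0,0,0],-1.26],[-1,[0,0,0],-1.44],[-1,[0,0,0],-1.571],[-1,[0,0,0],-1.571],[-1,[0,0,0],-1.571]]' 30
python3 - <<'E'
from h import *
print(go(rail2w([0,127.5,59]),.064,True))
E
```

```text
t: 40.4
eef_pos: [0.5689, -0.0238, 0.0542]
ee_rot: [-3.141, -0.0, -1.506]
force: [-2.1, 0.5, 2.0]
width: 0.0237
gripper_force: 30.0
t: 41.78
eef_pos: [0.5692, -0.0238, 0.0542]
ee_rot: [-3.142, -0.001, 0.062]
force: [0.4, 0.1, 1.7]
width: 0.024
gripper_force: 30.0
([0.5, -0.6, 0.2], np.float64(-0.002))
```

```bash
python3 -m jog '[[0,[0,0,0],0],[0,[0,0,0],0],[0,[0,0,0],0],[0.2,[0,0,-30],0],[0.4,[0,0,-80],0],[0.6,[0,0,-140],0],[0.6,[0,0,-165],0],[0.6,[0,0,-165],0],[0.6,[0,0,-165],0]]' 20
python3 - <<'E'
from h import *
print(go([.5088,.1305,.1365],.064))
E
```

```text
t: 42.9
eef_pos: [0.5682, -0.0239, 0.2182]
ee_rot: [-3.141, 0.001, 0.064]
force: [0.2, -0.2, -0.0]
width: 0.0704
gripper_force: 0.0
([-49.3, -157.9, 81.8], np.float64(-0.0))
```

```bash
python3 -m jog '[[0.6,[-49,-158,0],0],[0.6,[-49,-158,0],0],[0.6,[-49,-158,0],0],[0.6,[-49,-158,10],0],[0.6,[-49,-158,15],0],[0.6,[-49,-158,15],0],[0.6,[-49,-158,15],0]]' 20
python3 - <<'E'
from h import *
import cv2
print(go([.5088,.1305,.1365],.064))
f=optics.grab_frame("top");g=optics.grab_frame("wrist")
im=f["color"][170:270,280:490,::-1]; im=cv2.resize(im,(798,380),interpolation=cv2.INTER_CUBIC)
w=cv2.resize(g["color"][200:400,120:540,::-1],(462,220))
o=np.zeros((600,800,3),np.uint8);o[:380,:798]=im;o[380:,:462]=w
cv2.imwrite("pics/t10.png",o)
E
```

```text
t: 43.78
eef_pos: [0.51, 0.1298, 0.2038]
ee_rot: [3.141, 0.0, 0.063]
force: [-0.7, 0.0, -0.3]
width: 0.0702
gripper_force: 0.0
([-1.1, -0.8, 67.3], np.float64(-0.001))
```

View pics/t10.png

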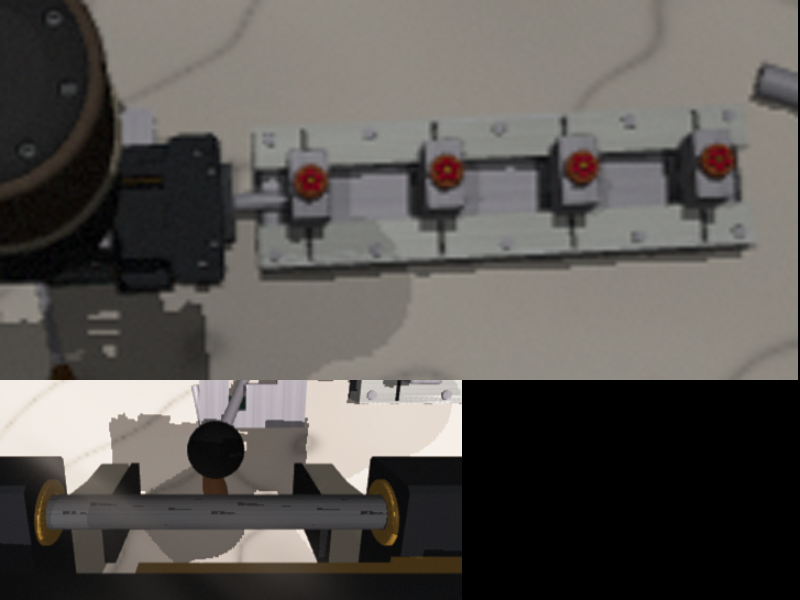

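All four dops are seated square across the slot on their scribes. The knob is in the open notch between the jaws, so I can clamp.

```bash
python3 -m jog '[[0.6,[-1,-1,30],0],[0.6,[-1,-1,67],0],[0.6,[-1,-1,67],0],[0.6,[-1,-1,67],0],[-1,[-1,-1,67],0],[-1,[-1,-1,67],0],[-1,[-1,-1,67],0],[-1,[-1,-1,67],0],[-1,[-1,-1,67],0],[-1,[-1,-1,67],0]]' 20
python3 -m jog '[[-1,[7,0,-2],0],[-1,[14,0,-4.5],0],[-1,[21,0,-6],0],[-1,[29,0,-7.5],0],[-1,[29,0,-7.5],0],[-1,[29,0,-7.5],0]]' 20
python3 -m jog '[[-1,[0,9,-2],0],[-1,[0,17,-3],0],[-1,[0,26,-4],0],[-1,[0,34.5,-4.5],0],[-1,[0,34.5,-4.5],0],[-1,[0,34.5,-4.5],0]]' 20
```

```text
t: 45.12
eef_pos: [0.5086, 0.1309, 0.137]
ee_rot: [3.14, 0.0, 0.064]
force: [1.3, -6.3, 1.8]
width: 0.0328
gripper_force: 20.0
t: 45.88
eef_pos: [0.538, 0.1337, 0.1445]
ee_rot: [-3.141, -0.001, 0.064]
force: [-0.6, -0.3, 1.1]
width: 0.0331
gripper_force: 20.0
t: 46.62
eef_pos: [0.5402, 0.099, 0.1496]
ee_rot: [-3.142, -0.001, 0.064]
force: [-2.1, 2.1, 6.4]
width: 0.0329
gripper_force: 20.0
```

```bash
python3 -m jog '[[-1,[10,0,-1],0],[-1,[20,0,-1.5],0],[-1,[30,0,-1],0],[-1,[39,0,0],0],[-1,[39,0,0],0],[-1,[39,0,0],0]]' 20
python3 -m jog '[[-1,[0,-9,1],0],[-1,[0,-17,2],0],[-1,[0,-26,3],0],[-1,[0,-34.5,4.5],0],[-1,[0,-34.5,4.5],0],[-1,[0,-34.5,4.5],0]]' 20
python3 -m jog '[[-1,[7,0,2],0],[-1,[14,0,4],0],[-1,[22,0,6],0],[-1,[30,0,8],0],[-1,[30,0,8],0],[-1,[30,0,8],0]]' 20
python3 - <<'E'
from h import *
print(go(rail2w(knob(.36,.25)),.064,True))
E
```

```text
t: 47.38
eef_pos: [0.5794, 0.1013, 0.1493]
ee_rot: [3.141, -0.001, 0.064]
force: [0.7, 0.2, 4.7]
width: 0.0329
gripper_force: 20.0
t: 48.12
eef_pos: [0.5761, 0.1362, 0.1441]
ee_rot: [-3.141, 0.001, 0.064]
force: [-0.8, -1.2, 0.0]
width: 0.033
gripper_force: 20.0
t: 48.88
eef_pos: [0.607, 0.1376, 0.1362]
ee_rot: [3.142, -0.001, 0.064]
force: [2.7, -4.4, 1.1]
width: 0.0333
gripper_force: 20.0
([0.3, 1.0, -0.7], np.float64(-0.0))
```

```bash
python3 -m jog '[[-1,[1.5,0.5,0.5],0],[-1,[2.5,0.5,0.5],0],[-1,[2.5,0.5,0.5],0],[-1,[2.5,0.5,0.5],0]]' 20
python3 -m jog '[[0.3,[-2,0,0],0],[0.6,[-2,0,0],0],[0.6,[-2,0,0],0],[0.6,[-2,0,-40],0],[0.6,[-2,0,-90],0],[0.6,[-2,-60,-120],0],[0.6,[-60,-120,-130],0],[0.6,[-120,-170,-130],0],[0.6,[-120,-230,-130],0],[0.6,[-120,-250,-130],0],[0.6,[-120,-250,-130],0],[0.6,[-120,-250,-130],0]]' 20
python3 - <<'E'
from h import *
import cv2
f=optics.grab_frame("top");g=optics.grab_frame("side")
print(proj(f,[rail2w(knob(.36,.25))]))
im=f["color"][170:270,280:490,::-1]; im=cv2.resize(im,(798,380),interpolation=cv2.INTER_CUBIC)
o=np.zeros((600,800,3),np.uint8);o[:380,:798]=im;o[380:,:440]=cv2.resize(g["color"][180:400,190:630,::-1],(440,220))
cv2.imwrite("pics/t11.png",o)
E
```

```text
t: 49.38
eef_pos: [0.6085, 0.1375, 0.1357]
ee_rot: [3.141, 0.001, 0.064]
force: [-2.6, -2.2, 1.8]
width: 0.0325
gripper_force: 20.0
t: 50.88
eef_pos: [0.4729, 0.3795, 0.2657]
ee_rot: [3.141, 0.0, 0.065]
force: [0.0, -0.0, 0.0]
width: 0.0703
gripper_force: 0.0
[[292.76642102 194.14814186]]
```

View pics/t11.png

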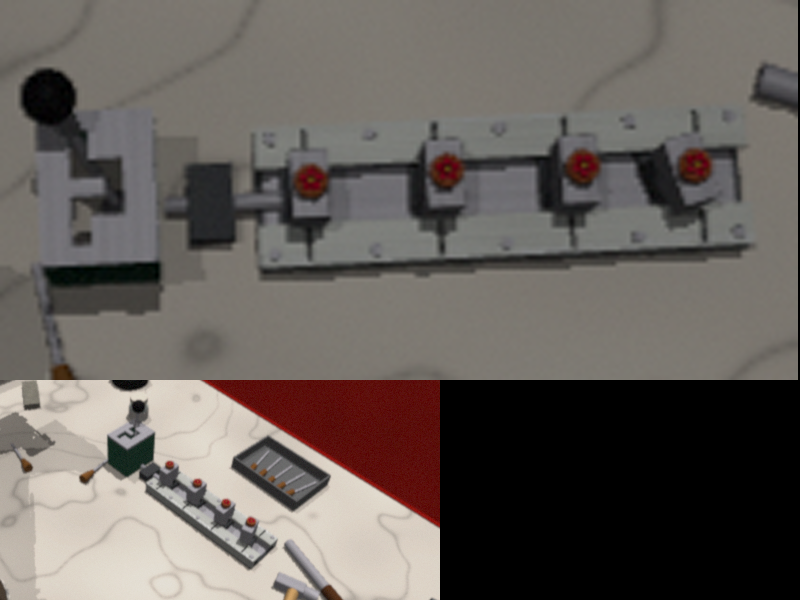

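Clamped, with the lever in the far notch. But the station-1 dop has been knocked: its cap moved from (715,160) to (694,165), and it's turned about 15-20°. I'll unclamp, fix it and clamp again.

```bash
python3 - <<'E'
from h import *
print(go([.607,.1375,.136],.064))
E
```

```text
([118.0, 249.1, 130.0], np.float64(-0.001))
```

```bash
python3 -m jog '[[0.6,[118,249,0],0],[0.6,[118,249,0],0],[0.6,[118,249,0],0],[0.6,[118,249,0],0],[0.6,[118,249,0],0],[0.6,[118,249,40],0],[0.6,[118,249,60],0],[0.6,[118,249,60],0],[0.6,[118,249,100],0],[0.6,[118,249,130],0],[0.6,[118,249,130],0],[0.6,[118,249,130],0],[-1,[118,249,130],0],[-1,[118,249,130],0],[-1,[118,249,130],0],[-1,[118,249,130],0],[-1,[118,249,130],0],[-1,[118,249,130],0]]' 20
python3 -m jog '[[-1,[-7,0,-2],0],[-1,[-14,0,-4.5],0],[-1,[-21,0,-6],0],[-1,[-28.5,0,-7.5],0],[-1,[-28.5,0,-7.5],0],[-1,[-28.5,0,-7.5],0]]' 20
python3 -m jog '[[-1,[0,9,-2],0],[-1,[0,17,-3],0],[-1,[0,26,-4],0],[-1,[0,35,-4.5],0],[-1,[0,35,-4.5],0],[-1,[0,35,-4.5],0]]' 20
```

```text
t: 53.22
eef_pos: [0.6069, 0.1376, 0.1361]
ee_rot: [3.141, 0.0, 0.064]
force: [0.0, -4.7, 1.9]
width: 0.0325
gripper_force: 20.0
t: 53.98
eef_pos: [0.578, 0.1367, 0.1433]
ee_rot: [3.142, 0.001, 0.064]
force: [0.4, -1.0, -0.2]
width: 0.0328
gripper_force: 20.0
t: 54.72
eef_pos: [0.5814, 0.1011, 0.1487]
ee_rot: [3.141, -0.001, 0.064]
force: [1.5, 1.1, 5.7]
width: 0.0329
gripper_force: 20.0
```

```bash
python3 -m jog '[[-1,[-10,0,0],0],[-1,[-20,0,0.5],0],[-1,[-30,0,1],0],[-1,[-40,0,1],0],[-1,[-40,0,1],0],[-1,[-40,0,1],0]]' 20
python3 -m jog '[[-1,[0,-9,1],0],[-1,[0,-17,2],0],[-1,[0,-26,3],0],[-1,[0,-34.5,4.5],0],[-1,[0,-34.5,4.5],0],[-1,[0,-34.5,4.5],0]]' 20
python3 -m jog '[[-1,[-7,0,2],0],[-1,[-14,0,4],0],[-1,[-22,0,6],0],[-1,[-31,0,8],0],[-1,[-31,0,8],0],[-1,[-31,0,8],0]]' 20
python3 -m jog '[[0.3,[1,0,0],0],[0.6,[1,0,0],0],[0.6,[1,0,0],0],[0.6,[1,0,-40],0],[0.4,[1,0,-90],0],[0.4,[1,0,-90],0]]' 20
python3 - <<'E'
from h import *
c=ray(optics.grab_frame("top"),((694+.5)/3.8-.5+280,(165.5)/3.8-.5+170),.088);print(c,rail2w([0,-127.5,59]),go([*c[:2],.16],None,True))
E
```

```text
t: 55.48
eef_pos: [0.5405, 0.0983, 0.1475]
ee_rot: [3.14, 0.0, 0.065]
force: [-2.2, 0.6, 8.7]
width: 0.0331
gripper_force: 20.0
t: 56.22
eef_pos: [0.538, 0.1333, 0.1418]
ee_rot: [3.141, 0.001, 0.064]
force: [0.5, -2.3, -1.5]
width: 0.0328
gripper_force: 20.0
t: 56.98
eef_pos: [0.5068, 0.1307, 0.1339]
ee_rot: [3.141, 0.001, 0.064]
force: [3.3, -5.8, -3.4]
width: 0.0326
gripper_force: 20.0
t: 57.72
eef_pos: [0.5107, 0.1329, 0.2287]
ee_rot: [-3.138, -0.007, 0.065]
force: [0.3, -0.1, -0.6]
width: 0.0619
gripper_force: 0.0
[ 0.58065137 -0.26054827  0.088     ] [ 0.5859594  -0.27765482  0.059     ] ([45.6, 396.9, 70.5], 0)
```

```bash
python3 -m jog '[[0,[47,397,0],-0.266],[0,[47,397,0],-0.266],[0,[47,397,0],-0.266],[0,[47,397,0],-0.266],[0,[47,397,0],-0.266],[0,[47,397,0],-0.266],[0,[47,397,0],-0.266],[0,[47,397,30],-0.266],[0,[47,397,70],-0.266],[0,[47,397,70],-0.266],[0,[47,397,70],-0.266]]' 20
python3 - <<'E'
from h import *
import cv2
for n in("top","wrist"):
    f=optics.grab_frame(n);c=f["color"];h=cv2.cvtColor(c,cv2.COLOR_RGB2HSV)
    m=(((h[...,0]<12)|(h[...,0]>172))&(h[...,1]>140)&(h[...,2]>60)).astype(np.uint8)
    if n=="top": m[:160]=0;m[:,500:]=0
    k,_,s,ce=cv2.connectedComponentsWithStats(m)
    for i in range(1,k):
        if s[i,4]>12: print(n,s[i,4],ce[i].round(1),ray(f,ce[i] if n=="top" else ce[i]+[-.7,4],.086).round(4))
    cv2.imwrite(f"pics/m_{n}.png",c[:,:,::-1])
print(go([.5807,-.2605,.059],.33,True))
E
```

```text
t: 59.15
eef_pos: [0.5815, -0.2617, 0.1552]
ee_rot: [3.141, -0.0, 0.331]
force: [0.6, -0.6, 0.5]
width: 0.0437
gripper_force: 0.0
top 770 [ 75.4 256.2] [0.4624 0.6443 0.086 ]
top 18 [361.8 215.2] [ 0.5716 -0.0238  0.086 ]
wrist 961 [ 91.4 189. ] [ 0.5769 -0.1134  0.086 ]
wrist 779 [219.4 225. ] [ 0.5805 -0.196   0.086 ]
wrist 717 [319.1 254.9] [ 0.5822 -0.2641  0.086 ]
wrist 1115 [558.8 281.1] [ 0.6175 -0.4253  0.086 ]
([-1.1, -1.6, 102.2], np.float64(0.001))
```

```bash
python3 - <<'E'
from h import *
import cv2
im=cv2.imread("pics/m_wrist.png",0)[195:275,275:365]
e=cv2.Canny(im,40,100)
for l in cv2.HoughLinesP(e,1,np.pi/180,15,minLineLength=18,maxLineGap=3).reshape(-1,4):
    a=np.degrees(np.arctan2(l[2]-l[0],l[3]-l[1]));print((l+[275,195,275,195]).tolist(),round((a+90)%180-90,1))
print(go([.5822,-.2611,.059],.33,True))
E
```

```text
[293, 204, 323, 212] 75.1
[299, 222, 337, 222] -90.0
[344, 217, 363, 222] 75.3
[278, 199, 298, 205] 73.3
[309, 242, 335, 244] 85.6
[336, 274, 337, 247] -2.1
[299, 213, 300, 231] 3.2
[300, 248, 328, 248] -90.0
[357, 265, 364, 243] -17.7
([0.1, -0.6, 102.2], np.float64(0.001))
```

The dop's holder is aligned with the jaws at yaw 0.33.

```bash
python3 -m jog '[[0,[0,0,40],0],[0,[0,0,80],0],[0,[0,0,102],0],[0,[0,0,102],0],[-1,[0,0,102],0],[-1,[0,0,102],0],[-1,[0,0,102],0],[-1,[0,0,102],0]]' 30
python3 - <<'E'
from h import *
print(go(rail2w([0,-127.5,59]),.064,True))
E
```

```text
t: 60.25
eef_pos: [0.5821, -0.2619, 0.054]
ee_rot: [3.14, -0.002, 0.331]
force: [1.0, -0.1, 6.7]
width: 0.0239
gripper_force: 30.0
([-1.4, 16.2, -0.0], np.float64(0.267))
```

```bash
python3 -m jog '[[-1,[0,0,-1],0],[-1,[0,0,-1],0.13],[-1,[0,5,-1],0.267],[-1,[-0.5,10,-1],0.267],[-1,[-1,16.2,-1],0.267],[-1,[-1,16.2,-1],0.267],[-1,[-1,16.2,-1],0.267],[-1,[-1,16.2,0],0.267],[-1,[-1,16.2,0],0.267]]' 30
python3 - <<'E'
from h import *
print(go(rail2w([0,-127.5,59]),.064,True))
E
```

```text
t: 61.38
eef_pos: [0.5855, -0.2772, 0.0539]
ee_rot: [3.141, -0.001, 0.064]
force: [-3.3, 2.9, 10.9]
width: 0.0236
gripper_force: 30.0
([0.4, 0.4, -0.1], np.float64(-0.0))
```

```bash
python3 -m jog '[[-1,[0.3,0.3,-0.7],0],[-1,[0.3,0.3,-0.7],0],[0,[0.3,0.3,-0.7],0],[0,[0.3,0.3,-0.7],0],[0,[0.3,0.3,-0.7],0],[0,[0.3,0.3,-30],0],[0,[0.3,0.3,-80],0],[0.4,[0.3,0.3,-130],0],[0.6,[0.3,0.3,-155],0],[0.6,[0.3,0.3,-155],0],[0.6,[0.3,0.3,-155],0]]' 20
python3 - <<'E'
from h import *
print(go([.508,.1310,.1350],.064))
E
```

```text
t: 62.75
eef_pos: [0.5851, -0.2773, 0.2066]
ee_rot: [-3.141, 0.001, 0.063]
force: [-0.7, 0.2, -0.3]
width: 0.0698
gripper_force: 0.0
([-51.2, -412.3, 71.9], np.float64(-0.001))
```

```bash
python3 -m jog '[[0.6,[-51,-412,-20],0],[0.6,[-51,-412,-20],0],[0.6,[-51,-412,-20],0],[0.6,[-51,-412,-20],0],[0.6,[-51,-412,-20],0],[0.6,[-51,-412,-20],0],[0.6,[-51,-412,-20],0],[0.6,[-51,-412,0],0],[0.6,[-51,-412,0],0],[0.6,[-51,-412,0],0]]' 20
cat > chk.py <<'E'
from h import *
import cv2
f=optics.grab_frame("top");c=f["color"];h=cv2.cvtColor(c,cv2.COLOR_RGB2HSV)
m=(((h[...,0]<12)|(h[...,0]>172))&(h[...,1]>140)&(h[...,2]>60)).astype(np.uint8);m[:160]=0;m[260:]=0;m[:,500:]=0;m[:,340:350]=0
k,_,s,ce=cv2.connectedComponentsWithStats(m)
x,y,a=json.load(open("rail.json"))
for i in range(1,k):
    if s[i,4]>8 and ce[i,0]>340:
        w=ray(f,ce[i],.086)[:2]-[x,y];print(s[i,4],ce[i].round(1),"rail xy",(np.array([[np.cos(a),np.sin(a)],[-np.sin(a),np.cos(a)]])@w*1000).round(1))
g=c[195:240,340:485];b=cv2.Canny(cv2.resize(cv2.cvtColor(g,cv2.COLOR_RGB2GRAY),None,fx=4,fy=4,interpolation=cv2.INTER_CUBIC),40,100)
for l in sorted(cv2.HoughLinesP(b,1,np.pi/180,25,minLineLength=30,maxLineGap=4).reshape(-1,4).tolist()):
    t=(np.degrees(np.arctan2(l[2]-l[0],l[3]-l[1]))+90)%180-90
    if abs(t)<45: print([round(l[0]/4+340,1),round(l[1]/4+195,1)],round(t,1),end="; ")
E
python3 chk.py; python3 -c "
from h import *
print(go([.508,.1310,.1350],.064))"
```

```text
t: 64.0
eef_pos: [0.5087, 0.13, 0.2072]
ee_rot: [3.141, 0.001, 0.063]
force: [0.1, -0.5, 0.1]
width: 0.0702
gripper_force: 0.0
53 [468.2 212.2] rail xy [  -2.6 -124.8]
50 [397.3 214.7] rail xy [-0.7 43. ]
49 [432.5 213.6] rail xy [ -1.8 -40.3]
49 [361.5 217.4] rail xy [ -3.4 127.9]
[341.0, 214.5] 1.7; [345.8, 207.0] 1.8; [346.8, 227.8] 0.0; [387.2, 226.2] 0.0; [421.2, 225.2] 0.0; ([-0.9, -1.1, 72.6], np.float64(-0.002))
```

All four are back on their lines, each within about 3 mm. Clamping again.

```bash
python3 -m jog '[[0.6,[-1,-1,30],0],[0.6,[-1,-1,72],0],[0.6,[-1,-1,72],0],[0.6,[-1,-1,72],0],[-1,[-1,-1,72],0],[-1,[-1,-1,72],0],[-1,[-1,-1,72],0],[-1,[-1,-1,72],0],[-1,[-1,-1,72],0],[-1,[-1,-1,72],0]]' 20
python3 -m jog '[[-1,[7,0,-2],0],[-1,[14,0,-4.5],0],[-1,[21,0,-6],0],[-1,[29.5,0,-7.5],0],[-1,[29.5,0,-7.5],0],[-1,[29.5,0,-7.5],0]]' 20
python3 -m jog '[[-1,[0,9,-2],0],[-1,[0,17,-3],0],[-1,[0,26,-4],0],[-1,[0,34.5,-4.5],0],[-1,[0,34.5,-4.5],0],[-1,[0,34.5,-4.5],0]]' 20
python3 -m jog '[[-1,[10,0,-1],0],[-1,[20,0,-1.5],0],[-1,[30,0,-1],0],[-1,[39,0,0],0],[-1,[39,0,0],0],[-1,[39,0,0],0]]' 20
```

```text
t: 65.3
eef_pos: [0.5076, 0.1308, 0.1356]
ee_rot: [3.141, 0.0, 0.063]
force: [1.4, -4.7, 1.7]
width: 0.033
gripper_force: 20.0
t: 66.05
eef_pos: [0.5375, 0.1336, 0.1431]
ee_rot: [-3.141, -0.001, 0.063]
force: [0.5, 0.6, 2.6]
width: 0.0329
gripper_force: 20.0
t: 66.8
eef_pos: [0.5396, 0.0988, 0.1479]
ee_rot: [3.142, -0.001, 0.063]
force: [-1.1, 2.3, 4.8]
width: 0.0328
gripper_force: 20.0
t: 67.55
eef_pos: [0.5786, 0.1011, 0.1476]
ee_rot: [3.141, -0.0, 0.063]
force: [0.7, 0.5, 5.4]
width: 0.0329
gripper_force: 20.0
```

```bash
python3 -m jog '[[-1,[0,-9,1],0],[-1,[0,-17,2],0],[-1,[0,-26,3],0],[-1,[0,-34.5,4.5],0],[-1,[0,-34.5,4.5],0],[-1,[0,-34.5,4.5],0]]' 20
python3 -m jog '[[-1,[7,0,2],0],[-1,[14,0,4],0],[-1,[22,0,6],0],[-1,[30,0,8],0],[-1,[33,0,8],0],[-1,[33,0,8],0],[-1,[33,0,8],0]]' 20
python3 -m jog '[[0.3,[-2,0,0],0],[0.6,[-2,0,0],0],[0.6,[-2,0,0],0],[0.6,[-2,0,-40],0],[0.6,[-2,0,-90],0],[0.6,[-2,-60,-120],0],[0.6,[-60,-120,-130],0],[0.6,[-120,-170,-130],0],[0.6,[-120,-230,-130],0],[0.6,[-120,-250,-130],0],[0.6,[-120,-250,-130],0],[0.6,[-120,-250,-130],0]]' 20
python3 chk.py; python3 - <<'E'
from h import *
import cv2
f=optics.grab_frame("top");g=f["color"].max(2)[180:212,280:306]
m=(g<22).astype(np.uint8);k,_,s,ce=cv2.connectedComponentsWithStats(m)
print([(int(s[i,4]),(ce[i]+[280,180]).round(1).tolist()) for i in range(1,k) if s[i,4]>20])
print(proj(f,[rail2w(knob(.36,.25))]),"start px 292.8 195")
cv2.imwrite("pics/t12.png",cv2.resize(f["color"][170:270,280:490,::-1],(798,380),interpolation=cv2.INTER_CUBIC))
E
```

```text
t: 68.3
eef_pos: [0.5756, 0.1361, 0.1426]
ee_rot: [-3.141, 0.001, 0.063]
force: [-1.7, -1.2, 1.4]
width: 0.0329
gripper_force: 20.0
t: 69.18
eef_pos: [0.6084, 0.1373, 0.1342]
ee_rot: [3.141, 0.001, 0.063]
force: [-0.5, -3.6, -2.5]
width: 0.0326
gripper_force: 20.0
t: 70.68
eef_pos: [0.4731, 0.38, 0.2649]
ee_rot: [-3.142, 0.0, 0.064]
force: [-0.8, 0.4, 0.6]
width: 0.0701
gripper_force: 0.0
49 [468.5 211.8] rail xy [  -1.5 -125.6]
44 [397.3 214.4] rail xy [-0.1 43. ]
49 [433.2 213.2] rail xy [ -1.1 -41.9]
47 [361.4 217.3] rail xy [ -3.2 128. ]
[387.2, 224.5] 0.0; [(148, [292.3, 194.8])]
[[292.76642102 194.14814186]] start px 292.8 195
```

```bash
python3 -c "
from station import order; print(order.job_done())"
```

```text
the job is handed in; nothing more can be done
None
```

The job is handed in: all four dops stand turned square at their own scribed lines and the lever is back in the clamp notch; the station-1 dop was knocked aside around the first clamping, so I unclamped, reset it and clamped again, and I viewed 16 pictures against the limit of 14.

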